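Tip a router flat on its mounting tray and press it home

TASK

The network router was left standing on its front edge on the grey mounting tray. Without lifting it, tip it over by pushing near its top so that it falls flat on the tray with its underside down and its back towards the black contact bar, then slide it along the tray squarely against the bar and keep pushing on the router, not on the bar itself, until the stiff bar has gone all the way in, finishing with a steady push of about 15 N and never pressing on the router with more than 22 N. Let go, and leave the other things on the table alone.

Things in the scene. Friction and masses are not known exactly. Their poses are not given: they have to be found in the camera images.
- tray: Flat grey mounting tray fixed to the table, a plate 450 x 270 mm, 8 mm thick, no side walls. Origin: plate centre at table height; +x runs along it towards the dock unit, z up. The dock unit (bulkhead with the black contact bar in front of it) is clamped across the +x end, in a different place each time, not reported: with the bar all the way out, the bar's face is 143 to 173 mm from the origin along +x.
- bar (a joint): How far the black contact bar (200 mm wide across the tray, reaching from 10 to 46 mm above the table) has been pushed in along the tray's +x, in m: 0 (out) to a hard end stop at 0.012. It has no spring, starts between 0 and 0.003 and stays where it is left; friction of about 4 N resists it until the end stop.
- router_centre (a point): Centre of the router, a plain flat box 244 mm front to back, 237 mm wide, 47 mm thick, 0.35 to 0.65 kg. Its x runs from front to back, z from underside to top face. It starts standing on its front edge, x up, 130 mm above the table here, z along the tray's -x (within 4 degrees). Once flat, z is up, x points to the bar, and this point is about 32 mm above the table. It slides on the tray with 2 to 6 N.
- router_heel (a point): Point of the router 4 mm inside its underside and 118 mm in front of its centre, beside the edge about which it tips towards the bar. It stays within 25 mm of the table if nothing is lifted.
- meter: White and dark-grey teaching meter, 75 x 109 x 112 mm, a bystander. Origin under its centre.
- jar: Small plastic jar with a lid, 45 mm across, 61 mm high, a bystander. Origin under its centre.
- reel: Small reel of solder wire, 55 mm across, 45 mm high, a bystander. Origin under its centre.
- cutters: Side cutters lying flat, 150 mm long, a bystander. Origin under the middle.

How it is judged (in metres and radians):
On the way, in this order (a step that is already met when the one before it is completed fails the run):
1. the router has been tipped flat onto its underside on the tray (angle between router_centre's own z axis and vertical below 0.07 rad and height (world z) of router_centre below 0.04 m), for 0.2 s.
2. the router is pressed against the contact bar with at least 8 N with the bar fully in (contact force between router and bar above 8 N and value of joint bar above 0.0105 m), for 0.3 s.
At the end, for the whole second after the job is handed in: The router lies flat on its underside on the tray, square to it within 3 degrees, within 35 mm of its middle line and at the dock unit's end (its centre more than 27 mm from the tray's centre), the contact bar pushed in at least 10.5 of its 12 mm, everything at rest and released (value of joint bar above 0.0105 m and angle between router_centre's own z axis and vertical below 0.05 rad and height (world z) of router_centre below 0.04 m and angle between the x axis of router_centre and the x axis of tray, either way round below 0.05 rad and x of router_centre in the frame of tray above 0.027 m and y of router_centre in the frame of tray between -0.035 and 0.035 m and linear speed of router below 0.01 m/s); the robot touches nothing.
It fails at once if the robot pressed on the router with more than 22 N (contact force between the arm and router above 22 N).
It fails at once if the fingers pressed on the router with more than 22 N (contact force between the fingers and router above 22 N).
It fails at once if the router was lifted off the tray (height (world z) of router_heel above 0.05 m).
It fails at once if the robot pushed the contact bar itself (contact force between any of the arm, the fingers and bar above 1 N).
It fails at once if a bystander was disturbed (distance of any of meter, jar, reel, cutters from where it was at the start of the episode above 0.02 m).
It also fails if it takes over 64 s, if anything falls off the work surface, if the arm or the gripper's body presses on something with over 40 N, if the wrist force passes 120 N, or if a joint passes its speed limit or range.

ROBOT

A 7-joint arm with a two-finger parallel gripper is mounted at the origin on a cart in front of the work surface, level with it; the furniture and walls round the work are solid. World frame = base frame: x ahead of the robot, y to its left, z up, the work surface at z = 0. Lengths are in mm, angles in rad, forces in N, time in s.
With the tool pointing down it reaches from about 400 to 750 mm from the base axis. Payload 19.5 kg.
Tool frame: the origin (TCP) lies midway between the tips of the shut fingers; the grasp point (between the pads) lies 19 mm behind it (robot.grip_point_offset is the distance from the TCP to the grasp point, in mm); z points along the fingers, y is the direction in which the jaws open and shut (so a half turn about z gives the same grasp; the last joint's range is limited). The gripper opens to 85 mm and grips with 20 to 120 N. Pads are 22 mm wide; open, the fingers measure 114 mm over their backs; the gripper's body (76 mm by 85 mm) begins 54 mm behind the grasp point. The pads swing forward as they close: fully open they stand 13 mm farther back than shut.
Start: joints at [1.246, 0.707, -0.028, 1.485, 0.022, 0.951, -0.075], TCP at [160.445, -552.134, 231.268] pointing down, gripper open.
Joint ranges: [-2.71, 2.71], [-0.32, 2.16], [-1.57, 1.52], [0, 2.45], [-1.46, 4.6], [0, 2.02], [-2.83, 2.83]. Speed limits (rad/s): [1.89, 1.89, 2.57, 2.57, 3.01, 3.01, 3.01].

INTERFACE

Orientations are given as [roll, pitch, yaw] about the fixed x, y, z axes, in that order (R = Rz(yaw) Ry(pitch) Rx(roll)).
In Python, from rig import readout, imaging, ticket, finder, robot gives the robot as it stands.
- The arm moves only by the tool jog_arm, never from a script. Its argument "plan" is a list of rows, each an object of numbers: "dx", "dy", "dz": the shift along the world's x, y, z in cm; "rx", "ry", "rz": the turn, a rotation vector about the world's x, y, z in degrees. A call has 1 to 12 rows; each row is the pose to reach, as a shift and turn from the pose measured when the call began; what a row does not reach only later rows make up. A row lasts 1/12 s, in which the tool goes at most 41.7 mm and 7.16 degrees, less where a joint would pass 70% of its speed; a pose out of reach is approached as far as the arm can. A call with a gripper value outside its range is refused whole. "hand" is the closure, from 0 (fully open) to 1 (shut), set as the call begins (left out, the last holds). The fingers move at their own pace and stop on an object; "force" is the grip in N (left out, the last holds). Time passes only in rows, so rows that repeat a pose let the fingers close. It gives the time, the measured TCP pose, the force and the opening at its end, in the units of the state.
- readout.read_state(): the state, without advancing time (a new reading comes with each control period).
- imaging.get_image(name): name is "scene" or "top" or "wrist"; returns a dict with "frame" (420x560x3 uint8, blue, green, red), "range_z" (420x560 float32, mm along the optical axis (not along the pixel's ray), 0 where there is no reading), "mtx" (3x3 intrinsics, pixels), "k1" (the pictures are not rectified: a ray, as slopes to the right and down, at radius r is drawn at 1 + k1 r^2 times it, then the intrinsics apply), "view" (4x4, takes a point from world to camera coordinates). Camera axes: x right, y down, z forward; pixel columns grow to the right and rows downward; lengths in mm; the calibration is good to about 2 mm. A picture is of the moment at which its call begins.
- ticket.sign_off(): hands the job in, once; it reports no verdict.
Trained networks look in the newest picture that a camera, given by its name, has taken for a name from the list of things; names that differ only in an ending like _2 or _b are one class to them, and where a whole thing is asked for, a point or a joint stands for the part that bears it (a point fixed in the world has none). Each returns a list of dicts, best first, with "confidence" (0 to 1); they miss things now and then, are a little off and sometimes report something else, mostly with a low value. They report only what shows in the picture. A call takes as long as a camera call.
- finder.silhouettes(camera, label): "pixels" (420x560 bool, what is visible of it) and "bbox" ([left, top, right, bottom] in pixels, round what is visible of it).
- finder.spot_point(camera, label): "pixel" ([column, row] in pixels: a listed point, or the origin of a listed thing).
The state is a dict: "time_s": time; "q": joint angles; "joint_vel": joint speeds; "joint_torque": joint torques, N m; "eef_pos": TCP position; "ee_rot": TCP orientation; "ft_force": force on the tool from outside, world axes, zero at the start; "torque": the same for the moment, N m; "gripper_width": finger opening in mm.
Only numpy, scipy, OpenCV 4.12 (cv2) and the standard library are available. Lean on these libraries where they do the work, as an engineer would, in place of code of your own. Each camera call takes 0.05 s, during which the arm holds its last target.

## Working session

There is one attempt and no reset: what is moved stays moved. The work goes in short steps, Python scripts to look and compute and a tool call to move; the robot and the scene stay as the last step left them, time stands still between calls to the robot, and variables do not carry over. Pictures are saved under pics/ and viewed, and the job is handed in when it is done.

Besides the shell and the picture viewer there is one more tool, called after "Call:" as name(argument=value, ...) on one line, values as JSON. jog_arm: Moves the arm, as the interface text tells. Its arguments: {"type":"object","properties":{"plan":{"type":"array"},"hand":{"type":"number"},"force":{"type":"number"}},"required":["plan"]}

```bash
mkdir -p pics; ls; python3 - <<'E'
from rig import readout, imaging, finder
import cv2, numpy as np
print(readout.read_state())
for n in ["scene","top"]:
    d=imaging.get_image(n); cv2.imwrite(f"pics/{n}0.png",d["frame"]); np.savez(f"{n}0.npz",**d)
    print(n,d["mtx"],d["k1"],d["view"])
E
```

```text
pics
{'time_s': 0.0, 'q': array([ 1.24632373,  0.70704792, -0.02760235,  1.48497515,  0.02199546,
        0.95090869, -0.07550393]), 'joint_vel': array([ 0.0013925 ,  0.00102584, -0.00119078,  0.00081062,  0.00021471,
       -0.0009382 ,  0.00103469]), 'joint_torque': array([-5.46757710e-04, -8.83222175e+01,  1.23441394e+00, -2.36165249e+01,
        1.69327122e-02,  6.51331808e-03, -1.64677786e-06]), 'eef_pos': array([ 160.35914943, -551.92332828,  230.86483897]), 'ee_rot': array([-3.14055665e+00,  3.86300493e-05,  2.82754586e-01]), 'ft_force': array([-0.2373566 , -0.74318752, -0.71923844]), 'torque': array([-0.01419212,  0.01537477,  0.03766309]), 'gripper_width': 85.35245133948553}
scene [[473.56949069   0.         277.59525453]
 [  0.         473.56949069 207.46381586]
 [  0.           0.           1.        ]] -0.12673313063079442 [[-5.79789334e-01 -8.14646503e-01  1.39786530e-02  3.59186201e+02]
 [-6.32146551e-01  4.38946313e-01 -6.38527112e-01  4.04289483e+02]
 [ 5.14038001e-01 -3.79047767e-01 -7.69472368e-01  1.23286832e+03]
 [ 0.00000000e+00  0.00000000e+00  0.00000000e+00  1.00000000e+00]]
top [[395.52877522   0.         281.41715464]
 [  0.         395.52877522 205.72530605]
 [  0.           0.           1.        ]] -0.040825112483714496 [[ 2.83994078e-02 -9.99522116e-01 -1.22071128e-02  4.35560164e+01]
 [-9.89847098e-01 -2.64188577e-02 -1.39659467e-01  5.97706457e+02]
 [ 1.39270228e-01  1.60494213e-02 -9.90124346e-01  1.31944941e+03]
 [ 0.00000000e+00  0.00000000e+00  0.00000000e+00  1.00000000e+00]]
```

View pics/scene0.png

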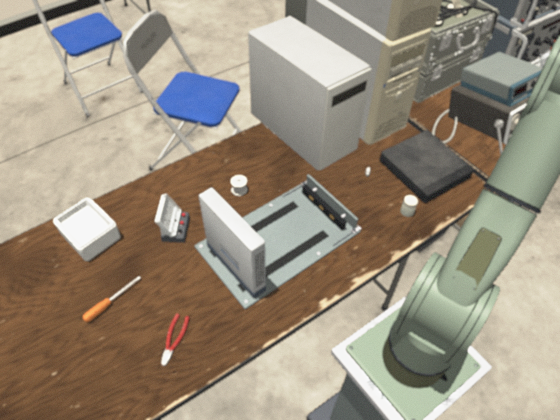

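View pics/top0.png

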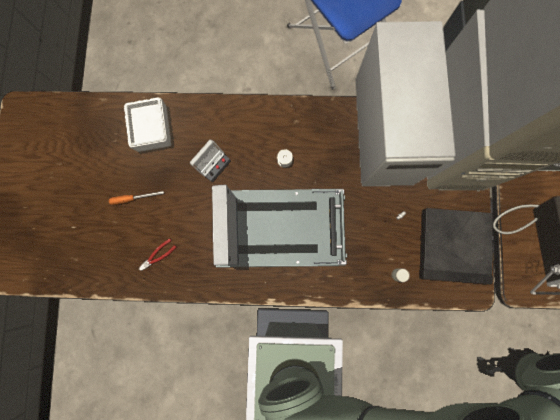

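The router stands at the left end of the tray (top view about (222,228)). The bar is at the right end (335,228), so tray +x runs along world −y. The meter is at (210,160), the reel at (285,158), the jar at (401,275) and the cutters at (157,255). Next I'll measure all of this from depth.

```bash
cat > h.py <<'E'
import numpy as np, cv2
def cloud(d):
    r=d["range_z"]; K=d["mtx"]; k1=float(d["k1"]); h,w=r.shape
    u,v=np.meshgrid(np.arange(w),np.arange(h))
    pts=np.stack([u,v],-1).reshape(-1,1,2).astype(float)
    s=cv2.undistortPoints(pts,K,np.array([k1,0,0,0,0.])).reshape(h,w,2)
    P=np.concatenate([s*r[...,None],r[...,None]],-1)
    T=np.linalg.inv(d["view"]); W=P@T[:3,:3].T+T[:3,3]
    W[r==0]=np.nan
    return W
def proj(d,p):
    p=np.atleast_2d(p); c=p@d["view"][:3,:3].T+d["view"][:3,3]; s=c[:,:2]/c[:,2:]
    s=s*(1+float(d["k1"])*(s**2).sum(1,keepdims=True))
    return s*[d["mtx"][0,0],d["mtx"][1,1]]+d["mtx"][:2,2]
E
python3 - <<'E'
from h import *
from rig import finder
for n in ["top","scene"]:
    d=np.load(f"{n}0.npz"); W=cloud(d)
    for l in ["tray","bar","router_centre","meter","jar","reel","cutters"]:
        for s in finder.silhouettes(n,l)[:1]:
            m=s["pixels"]; p=W[m]; p=p[~np.isnan(p[:,0])]
            print(n,l,round(s["confidence"],2),s["bbox"],np.round(np.percentile(p,[2,50,98],axis=0),0).tolist())
            np.save(f"m_{n}_{l}.npy",m)
            if l in("tray","router_centre","bar"):
                if l=="tray": q=p[(abs(p[:,2]-8)<5)]
                elif l=="bar": q=p[(p[:,2]>35)&(p[:,2]<60)]
                else: q=p[p[:,2]>235]
                if len(q)>10:
                    r=cv2.minAreaRect(q[:,:2].astype(np.float32)); print("  rect",r,np.round(cv2.boxPoints(r)).tolist(),np.median(q[:,2]))
        for s in finder.spot_point(n,l)[:1]: print("   pt",l,s)
E
```

```text
top tray 0.92 [217.3, 190.0, 343.1, 270.9] [[392.0, -139.0, 1.0], [523.0, 43.0, 7.0], [656.0, 213.0, 15.0]]
  rect ((524.3679809570312, 67.13737487792969), (273.35552978515625, 433.3030090332031), 2.356426954269409) [[379.0, 278.0], [397.0, -155.0], [670.0, -144.0], [652.0, 289.0]] 7.590296150430504
   pt tray {'pixel': [280.3, 227.5], 'confidence': 0.66}
top bar 0.77 [327.4, 195.5, 337.2, 257.2] [[440.0, -129.0, 6.0], [538.0, -115.0, 44.0], [627.0, -104.0, 50.0]]
  rect ((533.56640625, -117.52113342285156), (195.2962188720703, 19.354846954345703), 1.803514838218689) [[436.0, -111.0], [436.0, -130.0], [631.0, -124.0], [631.0, -105.0]] 44.811467012730304Traceback (most recent call last):
  File "<stdin>", line 16, in <module>
ValueError: it knows: cutters, jar, meter, reel, router_centre, router_heel, tray
```

```bash
python3 - <<'E'
from h import *
from rig import finder
for n in ["top","scene"]:
    d=np.load(f"{n}0.npz"); W=cloud(d)
    for l in ["tray","bar","router_centre","meter","jar","reel","cutters"]:
        for s in finder.silhouettes(n,l)[:1]:
            m=s["pixels"]; p=W[m]; p=p[~np.isnan(p[:,0])]
            print(n,l,round(s["confidence"],2),s["bbox"],np.round(np.percentile(p,[2,50,98],axis=0),0).tolist())
            if l in("tray","router_centre","bar"):
                if l=="tray": q=p[(abs(p[:,2]-8)<5)]
                elif l=="bar": q=p[(p[:,2]>38)&(p[:,2]<60)]
                else: q=p[p[:,2]>240]
                if len(q)>10:
                    r=cv2.minAreaRect(q[:,:2].astype(np.float32)); print("  rect",r,np.round(cv2.boxPoints(r)).tolist(),np.median(q[:,2]))
# tray region and heights
d=np.load("top0.npz");W=cloud(d)
for v in (215,228,245):
    print(v,[(u,np.round(W[v,u]).astype(int).tolist()) for u in list(range(208,245,3))+list(range(322,352,2))])
for n in("top","scene"):
    f=np.load(n+"0.npz")["frame"]
    c=f[150:300,190:370] if n=="top" else f[160:310,180:380]
    cv2.imwrite(f"pics/{n}0c.png",cv2.resize(c,None,fx=4,fy=4,interpolation=cv2.INTER_CUBIC)) 
E
```

```text
top tray 0.92 [217.3, 190.0, 343.1, 270.9] [[392.0, -139.0, 1.0], [523.0, 43.0, 7.0], [656.0, 213.0, 15.0]]
  rect ((524.3679809570312, 67.13737487792969), (273.35552978515625, 433.3030090332031), 2.356426954269409) [[379.0, 278.0], [397.0, -155.0], [670.0, -144.0], [652.0, 289.0]] 7.590296150430504
top bar 0.77 [327.4, 195.5, 337.2, 257.2] [[440.0, -129.0, 6.0], [538.0, -115.0, 44.0], [627.0, -104.0, 50.0]]
  rect ((533.5880126953125, -117.32414245605469), (195.2950897216797, 18.80723762512207), 2.2044577598571777) [[436.0, -112.0], [436.0, -130.0], [632.0, -123.0], [631.0, -104.0]] 44.94490034943328
top router_centre 0.6 [214.0, 185.7, 240.1, 265.3] [[397.0, 205.0, 22.0], [506.0, 221.0, 249.0], [621.0, 256.0, 255.0]]
  rect ((508.99151611328125, 234.19491577148438), (232.476806640625, 43.78525161743164), 4.2018208503723145) [[391.0, 248.0], [395.0, 204.0], [627.0, 221.0], [623.0, 265.0]] 250.86570874669587
top meter 0.78 [190.6, 142.5, 229.7, 179.2] [[698.0, 262.0, 9.0], [746.0, 311.0, 53.0], [796.0, 359.0, 111.0]]
top jar 0.59 [394.3, 268.3, 411.0, 283.2] [[353.0, -365.0, 7.0], [3
[... 2915 characters left out ...]
 [529, -175, 5]), (350, [530, -183, 0])]
245 [(208, [456, 314, 1]), (211, [456, 304, -1]), (214, [448, 248, 247]), (217, [448, 238, 254]), (220, [448, 229, 256]), (223, [448, 222, 250]), (226, [449, 213, 250]), (229, [450, 208, 222]), (232, [453, 209, 155]), (235, [456, 209, 81]), (238, [459, 209, 4]), (241, [459, 197, 14]), (244, [459, 188, 4]), (322, [467, -85, 4]), (324, [467, -91, 9]), (326, [467, -98, 9]), (328, [467, -105, 15]), (330, [467, -112, 15]), (332, [466, -116, 41]), (334, [466, -122, 44]), (336, [467, -129, 40]), (338, [467, -137, 36]), (340, [467, -143, 36]), (342, [467, -148, 51]), (344, [467, -155, 52]), (346, [469, -169, 3]), (348, [469, -175, 6]), (350, [470, -184, -4])]
```

View pics/top0c.png

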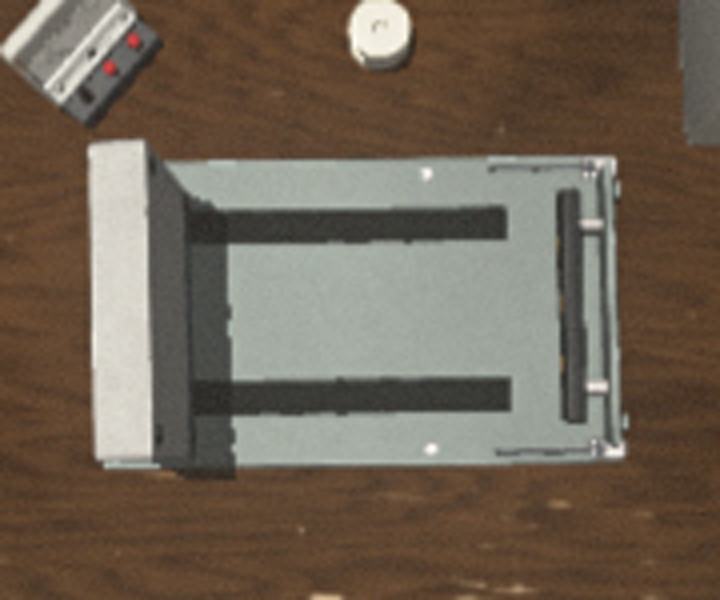

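View pics/scene0c.png

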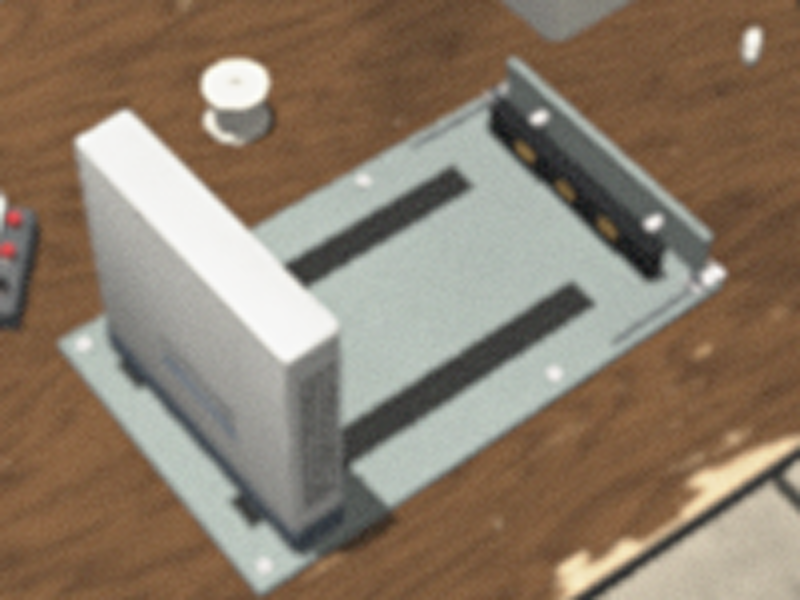

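Call:
jog_arm(plan=[{"dx":2.2,"dy":2.9,"dz":1.5,"rz":3},{"dx":4.4,"dy":5.8,"dz":3,"rz":6},{"dx":6.6,"dy":8.7,"dz":4.5,"rz":9},{"dx":8.8,"dy":11.6,"dz":6,"rz":12},{"dx":11,"dy":14.5,"dz":7.5,"rz":15},{"dx":13.2,"dy":17.4,"dz":9,"rz":18},{"dx":15.4,"dy":20.3,"dz":10.5,"rz":21},{"dx":17.6,"dy":23.2,"dz":12,"rz":24},{"dx":19.8,"dy":26.1,"dz":13.5,"rz":27},{"dx":22,"dy":29,"dz":15,"rz":30},{"dx":24.5,"dy":32.1,"dz":15,"rz":33},{"dx":27,"dy":35.2,"dz":15,"rz":36}], hand=0)

```text
validation failed for argument at $.pl...
```

Call:
jog_arm(plan=[{"dx":2.2,"dy":2.9,"dz":1.5,"rx":0.0,"ry":0.0,"rz":3.0}])

```text
time_s: 1.03
eef_pos: [178.3, -525.4, 244.0]
ee_rot: [-3.139, 0.003, 0.328]
ft_force: [-0.3, -0.4, -0.8]
gripper_width: 85.6
```

Call:
jog_arm(plan=[{"dx":2.2,"dy":2.8,"dz":1.5,"rx":0.0,"ry":0.0,"rz":3.0},{"dx":4.4,"dy":5.6,"dz":3.0,"rx":0.0,"ry":0.0,"rz":6.0},{"dx":6.6,"dy":8.4,"dz":4.5,"rx":0.0,"ry":0.0,"rz":9.0},{"dx":8.8,"dy":11.2,"dz":6.0,"rx":0.0,"ry":0.0,"rz":12.0},{"dx":11.0,"dy":14.0,"dz":7.5,"rx":0.0,"ry":0.0,"rz":15.0},{"dx":13.2,"dy":16.8,"dz":9.0,"rx":0.0,"ry":0.0,"rz":18.0},{"dx":15.4,"dy":19.6,"dz":10.5,"rx":0.0,"ry":0.0,"rz":21.0},{"dx":17.6,"dy":22.4,"dz":12.0,"rx":0.0,"ry":0.0,"rz":24.0},{"dx":19.8,"dy":25.2,"dz":13.5,"rx":0.0,"ry":0.0,"rz":27.0},{"dx":22.0,"dy":28.0,"dz":14.0,"rx":0.0,"ry":0.0,"rz":30.0},{"dx":24.0,"dy":31.2,"dz":14.0,"rx":0.0,"ry":0.0,"rz":33.0},{"dx":25.5,"dy":34.8,"dz":14.0,"rx":0.0,"ry":0.0,"rz":36.0}])

```text
time_s: 2.03
eef_pos: [434.5, -176.1, 384.2]
ee_rot: [-3.14, 0.003, 0.958]
ft_force: [0.6, -0.8, -0.4]
gripper_width: 85.4
```

Call:
jog_arm(plan=[{"dx":0.5,"dy":4.0,"dz":0.0,"rx":0.0,"ry":0.0,"rz":3.3},{"dx":1.0,"dy":8.0,"dz":0.0,"rx":0.0,"ry":0.0,"rz":6.6},{"dx":1.5,"dy":12.0,"dz":0.0,"rx":0.0,"ry":0.0,"rz":9.9},{"dx":2.0,"dy":16.0,"dz":0.0,"rx":0.0,"ry":0.0,"rz":13.2},{"dx":2.5,"dy":20.0,"dz":0.0,"rx":0.0,"ry":0.0,"rz":16.5},{"dx":3.0,"dy":24.0,"dz":0.0,"rx":0.0,"ry":0.0,"rz":19.8},{"dx":3.5,"dy":28.0,"dz":0.0,"rx":0.0,"ry":0.0,"rz":23.1},{"dx":4.2,"dy":32.0,"dz":0.0,"rx":0.0,"ry":0.0,"rz":26.4},{"dx":4.9,"dy":36.0,"dz":0.0,"rx":0.0,"ry":0.0,"rz":29.7},{"dx":5.6,"dy":40.0,"dz":0.0,"rx":0.0,"ry":0.0,"rz":33.0},{"dx":6.3,"dy":44.0,"dz":0.0,"rx":0.0,"ry":0.0,"rz":36.3},{"dx":7.0,"dy":48.0,"dz":0.0,"rx":0.0,"ry":0.0,"rz":39.3}])

```text
time_s: 3.03
eef_pos: [504.4, 305.8, 384.2]
ee_rot: [-3.14, 0.003, 1.647]
ft_force: [1.1, -1.4, 1.0]
gripper_width: 85.2
```

Now I'll back off a little to y≈330, descend to TCP z≈218, and check with a picture.

Call:
jog_arm(plan=[{"dx":0.1,"dy":1.5,"dz":-3.0,"rx":0.0,"ry":0.0,"rz":0.0},{"dx":0.2,"dy":2.5,"dz":-6.5,"rx":0.0,"ry":0.0,"rz":0.0},{"dx":0.3,"dy":2.5,"dz":-10.0,"rx":0.0,"ry":0.0,"rz":0.0},{"dx":0.4,"dy":2.5,"dz":-13.5,"rx":0.0,"ry":0.0,"rz":0.0},{"dx":0.4,"dy":2.5,"dz":-16.8,"rx":0.0,"ry":0.0,"rz":0.0},{"dx":0.4,"dy":2.5,"dz":-16.8,"rx":0.0,"ry":0.0,"rz":0.0}])

```text
time_s: 3.53
eef_pos: [506.8, 329.2, 211.0]
ee_rot: [-3.134, 0.007, 1.647]
ft_force: [0.2, 0.9, -0.5]
gripper_width: 85.2
```

```bash
python3 - <<'E'
from h import *
from rig import imaging,readout
d=imaging.get_image("scene"); cv2.imwrite("pics/scene1.png",cv2.resize(d["frame"][100:320,120:400],None,fx=2.8,fy=2.7))
print(readout.read_state()["eef_pos"],readout.read_state()["ft_force"])
E
```

```text
[507.73214062 330.06243222 214.6246231 ] [-0.72650024 -0.24579833  1.70876541]
```

View pics/scene1.png

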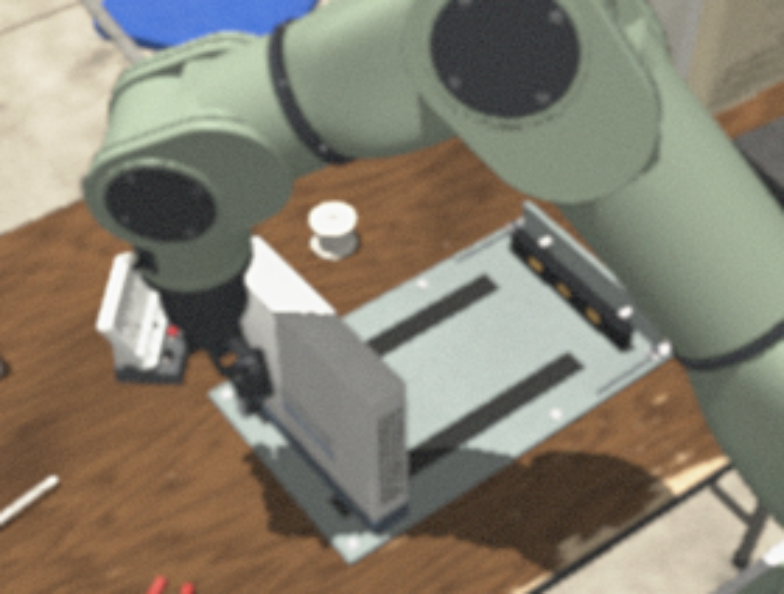

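The gripper is behind the router's top, at the upper left of the router in the picture. I'll approach slowly and push.

Call:
jog_arm(plan=[{"dx":0.0,"dy":-1.5,"dz":0.1,"rx":0.0,"ry":0.0,"rz":0.0},{"dx":0.0,"dy":-3.0,"dz":0.1,"rx":0.0,"ry":0.0,"rz":0.0},{"dx":0.0,"dy":-4.0,"dz":0.1,"rx":0.0,"ry":0.0,"rz":0.0},{"dx":0.0,"dy":-4.7,"dz":0.1,"rx":0.0,"ry":0.0,"rz":0.0},{"dx":0.0,"dy":-5.1,"dz":0.1,"rx":0.0,"ry":0.0,"rz":0.0},{"dx":0.0,"dy":-5.5,"dz":0.1,"rx":0.0,"ry":0.0,"rz":0.0},{"dx":0.0,"dy":-5.9,"dz":0.1,"rx":0.0,"ry":0.0,"rz":0.0},{"dx":0.0,"dy":-6.3,"dz":0.1,"rx":0.0,"ry":0.0,"rz":0.0},{"dx":0.0,"dy":-6.7,"dz":0.1,"rx":0.0,"ry":0.0,"rz":0.0},{"dx":0.0,"dy":-7.1,"dz":0.1,"rx":0.0,"ry":0.0,"rz":0.0},{"dx":0.0,"dy":-7.6,"dz":0.1,"rx":0.0,"ry":0.0,"rz":0.0},{"dx":0.0,"dy":-8.1,"dz":0.1,"rx":0.0,"ry":0.0,"rz":0.0}])

```text
time_s: 4.58
eef_pos: [507.7, 248.7, 215.6]
ee_rot: [-3.137, 0.005, 1.647]
ft_force: [-0.2, -0.4, -0.3]
gripper_width: 85.6
```

```bash
python3 - <<'E'
from h import *
from rig import imaging,readout
d=imaging.get_image("scene"); cv2.imwrite("pics/scene2.png",cv2.resize(d["frame"][100:320,120:400],None,fx=2.8,fy=2.7))
print(readout.read_state()["eef_pos"],readout.read_state()["ft_force"])
E
```

```text
[507.9145428  247.56457891 215.61546108] [ 0.71021339 -1.54334489  0.19232328]
```

View pics/scene2.png

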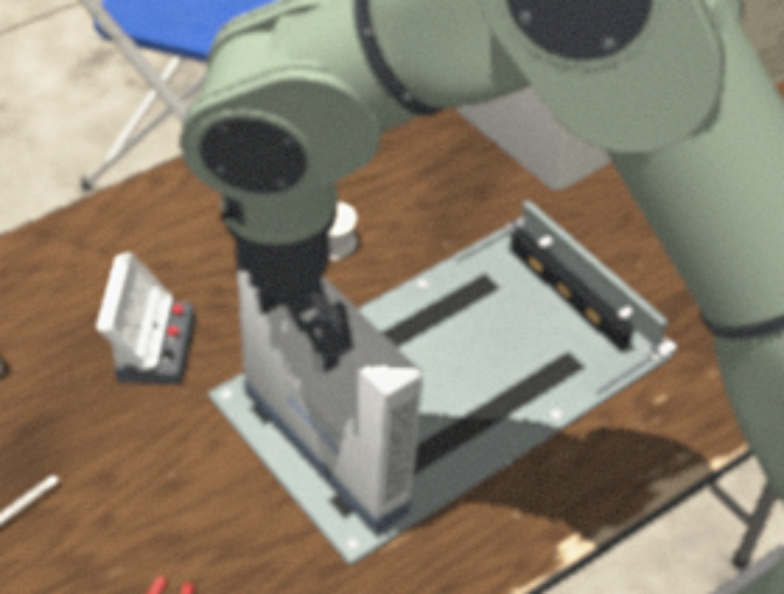

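The router is just starting to lean and the contact force is small, so I'll keep pushing.

Call:
jog_arm(plan=[{"dx":0.0,"dy":-0.5,"dz":0.0,"rx":0.0,"ry":0.0,"rz":0.0},{"dx":0.0,"dy":-1.0,"dz":0.0,"rx":0.0,"ry":0.0,"rz":0.0},{"dx":0.0,"dy":-1.5,"dz":0.0,"rx":0.0,"ry":0.0,"rz":0.0},{"dx":0.0,"dy":-2.0,"dz":0.0,"rx":0.0,"ry":0.0,"rz":0.0},{"dx":0.0,"dy":-2.5,"dz":0.0,"rx":0.0,"ry":0.0,"rz":0.0},{"dx":0.0,"dy":-3.0,"dz":0.0,"rx":0.0,"ry":0.0,"rz":0.0},{"dx":0.0,"dy":-3.5,"dz":0.0,"rx":0.0,"ry":0.0,"rz":0.0}])

```text
time_s: 5.22
eef_pos: [507.9, 212.0, 215.6]
ee_rot: [-3.137, 0.006, 1.646]
ft_force: [-0.7, -0.6, 0.2]
gripper_width: 85.3
```

```bash
python3 - <<'E'
from h import *
from rig import imaging,readout
d=imaging.get_image("scene"); cv2.imwrite("pics/scene3.png",cv2.resize(d["frame"][100:320,120:400],None,fx=2.8,fy=2.7))
print(readout.read_state()["eef_pos"],readout.read_state()["ft_force"])
E
```

```text
[508.09319901 211.00149991 215.61578757] [-0.42751225 -1.25666035 -0.43534262]
```

View pics/scene3.png

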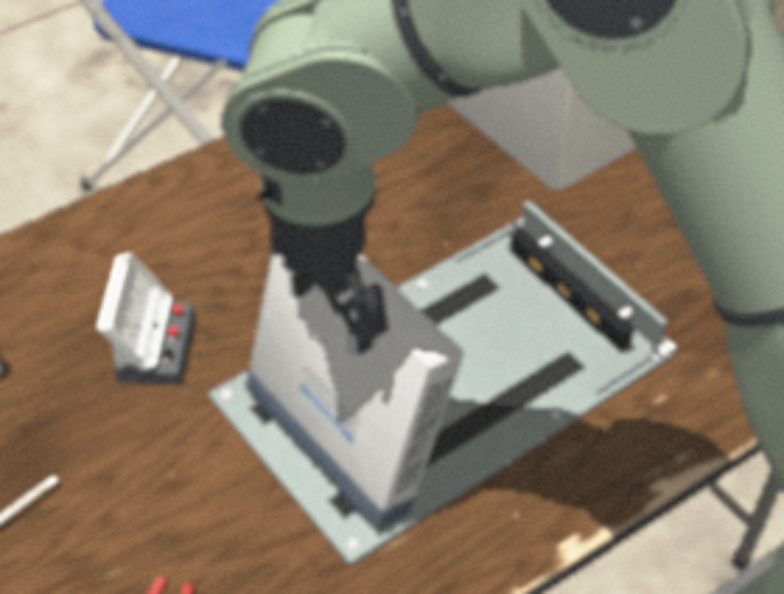

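It is tilting about its lower edge, as intended. A bit more.

Call:
jog_arm(plan=[{"dx":0.0,"dy":-0.5,"dz":0.0,"rx":0.0,"ry":0.0,"rz":0.0},{"dx":0.0,"dy":-1.0,"dz":0.0,"rx":0.0,"ry":0.0,"rz":0.0},{"dx":0.0,"dy":-1.5,"dz":0.0,"rx":0.0,"ry":0.0,"rz":0.0},{"dx":0.0,"dy":-1.5,"dz":0.0,"rx":0.0,"ry":0.0,"rz":0.0},{"dx":0.0,"dy":-1.5,"dz":0.0,"rx":0.0,"ry":0.0,"rz":0.0},{"dx":0.0,"dy":-1.5,"dz":0.0,"rx":0.0,"ry":0.0,"rz":0.0},{"dx":0.0,"dy":-1.5,"dz":0.0,"rx":0.0,"ry":0.0,"rz":0.0}])

```text
time_s: 5.85
eef_pos: [508.0, 196.3, 215.6]
ee_rot: [-3.137, 0.006, 1.645]
ft_force: [-0.5, -0.5, 0.3]
gripper_width: 85.2
```

```bash
python3 - <<'E'
from h import *
from rig import imaging,readout
d=imaging.get_image("scene"); cv2.imwrite("pics/scene4.png",cv2.resize(d["frame"][100:320,120:400],None,fx=2.8,fy=2.7))
print(readout.read_state()["eef_pos"],readout.read_state()["ft_force"])
E
```

```text
[508.00826505 196.28676816 215.58194037] [-0.40297207  0.18077993  0.44087205]
```

View pics/scene4.png

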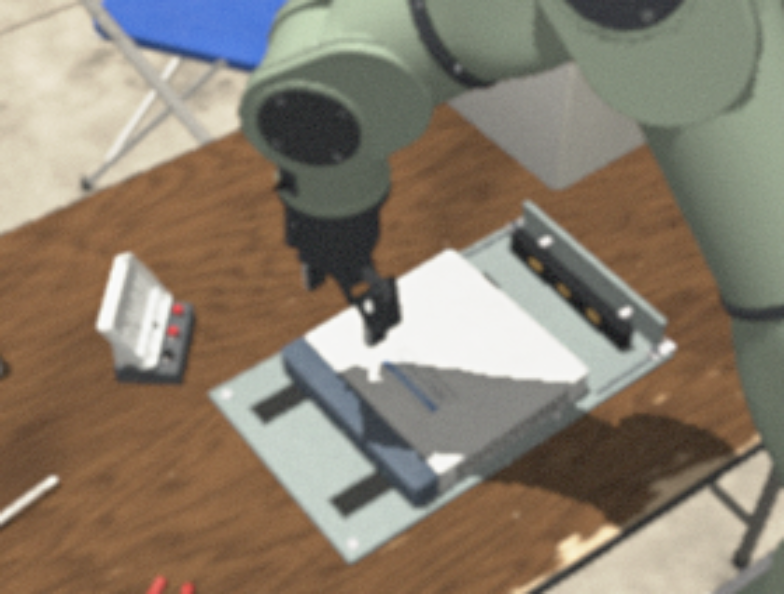

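The router lies flat on the tray with its front face towards the lower left. I'll back off, then measure it from the top and scene cameras.

Call:
jog_arm(plan=[{"dx":0.3,"dy":3.0,"dz":0.0,"rx":0.0,"ry":0.0,"rz":-1.0},{"dx":0.6,"dy":6.5,"dz":0.0,"rx":0.0,"ry":0.0,"rz":-2.0},{"dx":0.6,"dy":9.5,"dz":-2.0,"rx":0.0,"ry":0.0,"rz":-2.0},{"dx":0.6,"dy":10.5,"dz":-5.0,"rx":0.0,"ry":0.0,"rz":-2.0},{"dx":0.6,"dy":10.5,"dz":-7.5,"rx":0.0,"ry":0.0,"rz":-2.0},{"dx":0.6,"dy":10.5,"dz":-8.5,"rx":0.0,"ry":0.0,"rz":-2.0}])

```text
time_s: 6.4
eef_pos: [512.7, 301.5, 127.5]
ee_rot: [-3.133, 0.008, 1.612]
ft_force: [-1.2, -0.3, -0.6]
gripper_width: 85.3
```

```bash
cat > meas.py <<'E'
from h import *
from rig import imaging,readout,finder
import sys
for n in sys.argv[2:]:
    d=imaging.get_image(n); W=cloud(d)
    cv2.imwrite(f"pics/{n}{sys.argv[1]}.png",cv2.resize(d["frame"][140:320,170:410],None,fx=3.3,fy=3.3)); np.savez(f"{n}{sys.argv[1]}.npz",**d)
    for l in ["router_centre","bar","tray"]:
        for s in finder.silhouettes(n,l)[:1]:
            p=W[s["pixels"]]; p=p[~np.isnan(p[:,0])]
            q=p[(p[:,2]>46)&(p[:,2]<64)] if l[0]=="r" else p[(p[:,2]>36)&(p[:,2]<58)] if l=="bar" else p[abs(p[:,2]-8)<5]
            r=cv2.minAreaRect(q[:,:2].astype(np.float32)); print(n,l,s["confidence"],len(q),np.round(r[0],1),np.round(r[1],1),round(r[2],2),np.round(cv2.boxPoints(r)).tolist(),np.median(q[:,2]))
s=readout.read_state();print(s["time_s"],s["eef_pos"],s["ee_rot"],s["ft_force"])
E
python3 meas.py 5 top scene
```

```text
top router_centre 0.76 4369 [520.3  84.2] [233.5 243.8] 3.93 [[395.0, 198.0], [412.0, -45.0], [645.0, -29.0], [628.0, 214.0]] 52.566103604171985
top bar 0.73 313 [ 531.9 -117.4] [192.   19.2] 1.96 [[436.0, -111.0], [436.0, -130.0], [628.0, -124.0], [628.0, -105.0]] 45.19142751663958
top tray 0.61 2773 [527.5  73.6] [268.  440.7] 1.59 [[387.0, 290.0], [400.0, -150.0], [668.0, -143.0], [655.0, 298.0]] 7.5435453424245225
scene router_centre 0.91 5061 [518.4  82.6] [240.  247.3] 4.52 [[389.0, 196.0], [409.0, -50.0], [648.0, -31.0], [628.0, 215.0]] 53.716821173018616
scene bar 0.55 351 [ 534.3 -118.9] [201.7  23.8] 2.5 [[433.0, -111.0], [434.0, -135.0], [636.0, -126.0], [635.0, -103.0]] 45.3842879467627
scene tray 0.9 3233 [525.3  73.1] [277.8 438.6] 3.37 [[374.0, 284.0], [400.0, -154.0], [677.0, -138.0], [651.0, 300.0]] 8.269792044870428
6.8 [514.52529039 301.28850566 131.80560218] [-3.13810771  0.00571146  1.60986813] [-0.32008425  0.39765277  0.1519931 ]
```

View pics/top5.png

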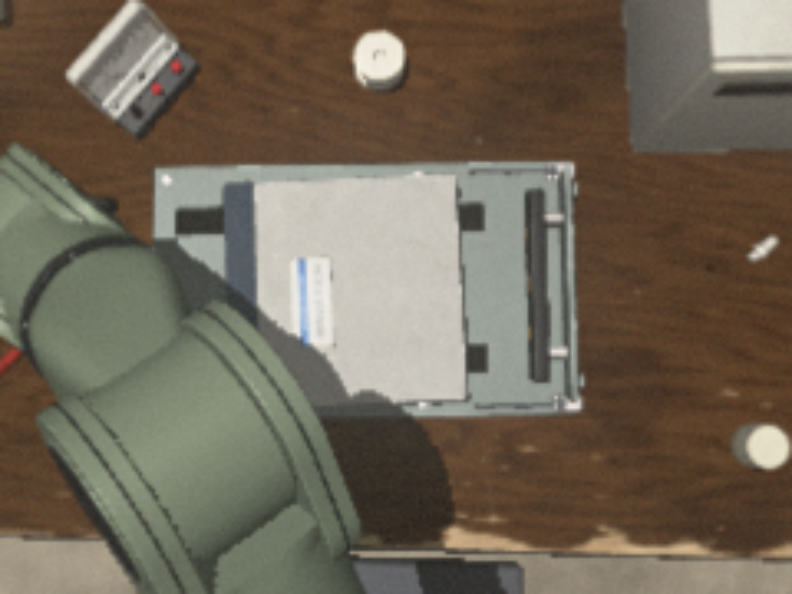

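View pics/scene5.png

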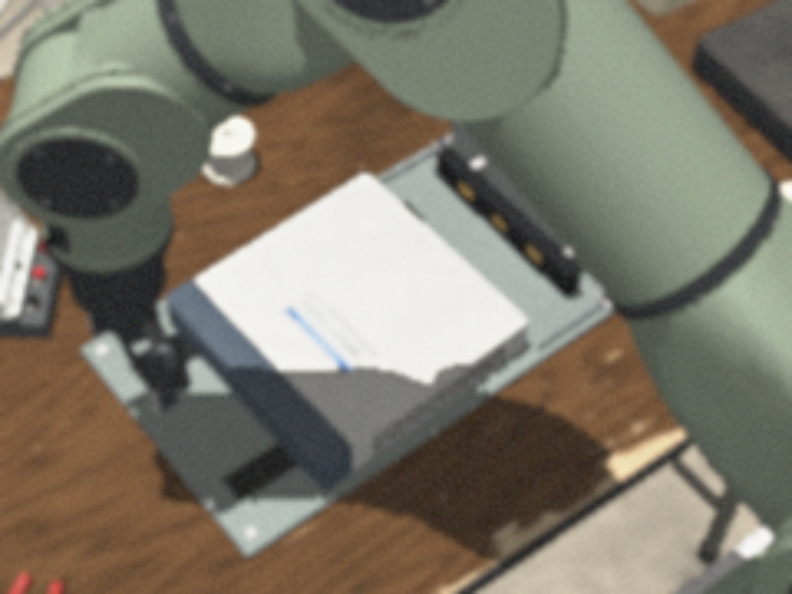

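Flat and with a yaw error of about 2° to the tray. Its centre is at about (520,83), near the tray's middle line, and its front face is at y≈205. I'll descend behind the front face.

Call:
jog_arm(plan=[{"dx":-0.2,"dy":-0.5,"dz":-3.0,"rx":0.0,"ry":0.0,"rz":0.0},{"dx":-0.2,"dy":-1.0,"dz":-6.0,"rx":0.0,"ry":0.0,"rz":0.0},{"dx":-0.2,"dy":-1.5,"dz":-8.5,"rx":0.0,"ry":0.0,"rz":0.0},{"dx":-0.2,"dy":-2.0,"dz":-10.0,"rx":0.0,"ry":0.0,"rz":0.0},{"dx":-0.1,"dy":-2.5,"dz":-10.8,"rx":0.0,"ry":0.0,"rz":0.0},{"dx":0.0,"dy":-3.0,"dz":-11.4,"rx":0.0,"ry":0.0,"rz":0.0},{"dx":0.0,"dy":-4.0,"dz":-11.4,"rx":0.0,"ry":0.0,"rz":0.0},{"dx":0.0,"dy":-5.0,"dz":-11.4,"rx":0.0,"ry":0.0,"rz":0.0},{"dx":0.0,"dy":-6.0,"dz":-11.4,"rx":0.0,"ry":0.0,"rz":0.0},{"dx":0.0,"dy":-6.0,"dz":-11.4,"rx":0.0,"ry":0.0,"rz":0.0}])

```text
time_s: 7.63
eef_pos: [515.3, 238.6, 18.6]
ee_rot: [-3.139, 0.007, 1.607]
ft_force: [-0.1, -1.5, -0.3]
gripper_width: 85.4
```

Call:
jog_arm(plan=[{"dx":0.0,"dy":-0.3,"dz":0.0,"rx":0.0,"ry":0.0,"rz":0.0},{"dx":0.0,"dy":-0.6,"dz":0.0,"rx":0.0,"ry":0.0,"rz":0.0},{"dx":0.0,"dy":-0.9,"dz":0.0,"rx":0.0,"ry":0.0,"rz":0.0},{"dx":0.0,"dy":-1.2,"dz":0.0,"rx":0.0,"ry":0.0,"rz":0.0},{"dx":0.0,"dy":-1.4,"dz":0.0,"rx":0.0,"ry":0.0,"rz":0.0},{"dx":0.0,"dy":-1.6,"dz":0.0,"rx":0.0,"ry":0.0,"rz":0.0},{"dx":0.0,"dy":-1.8,"dz":0.0,"rx":0.0,"ry":0.0,"rz":0.0},{"dx":0.0,"dy":-2.0,"dz":0.0,"rx":0.0,"ry":0.0,"rz":0.0},{"dx":0.0,"dy":-2.2,"dz":0.0,"rx":0.0,"ry":0.0,"rz":0.0},{"dx":0.0,"dy":-2.4,"dz":0.0,"rx":0.0,"ry":0.0,"rz":0.0},{"dx":0.0,"dy":-2.6,"dz":0.0,"rx":0.0,"ry":0.0,"rz":0.0},{"dx":0.0,"dy":-2.8,"dz":0.0,"rx":0.0,"ry":0.0,"rz":0.0}])

```text
time_s: 8.63
eef_pos: [515.3, 210.5, 18.6]
ee_rot: [-3.139, 0.007, 1.608]
ft_force: [1.0, 2.0, -0.7]
gripper_width: 85.2
```

Call:
jog_arm(plan=[{"dx":0.0,"dy":-0.3,"dz":0.0,"rx":0.0,"ry":0.0,"rz":0.0},{"dx":0.0,"dy":-0.6,"dz":0.0,"rx":0.0,"ry":0.0,"rz":0.0},{"dx":0.0,"dy":-0.9,"dz":0.0,"rx":0.0,"ry":0.0,"rz":0.0},{"dx":0.0,"dy":-1.2,"dz":0.0,"rx":0.0,"ry":0.0,"rz":0.0},{"dx":0.1,"dy":-1.5,"dz":0.0,"rx":0.0,"ry":0.0,"rz":0.0},{"dx":0.1,"dy":-1.8,"dz":0.0,"rx":0.0,"ry":0.0,"rz":0.0},{"dx":0.1,"dy":-2.1,"dz":0.0,"rx":0.0,"ry":0.0,"rz":0.0},{"dx":0.1,"dy":-2.4,"dz":0.0,"rx":0.0,"ry":0.0,"rz":0.0},{"dx":0.1,"dy":-2.7,"dz":0.0,"rx":0.0,"ry":0.0,"rz":0.0},{"dx":0.1,"dy":-3.0,"dz":0.0,"rx":0.0,"ry":0.0,"rz":0.0}])

```text
time_s: 9.47
eef_pos: [516.3, 180.2, 18.6]
ee_rot: [-3.139, 0.007, 1.608]
ft_force: [0.4, 2.2, -1.7]
gripper_width: 85.3
```

```bash
python3 meas.py 6 top scene
```

```text
top router_centre 0.73 2688 [517.3  48. ] [231.9 242.7] 1.54 [[398.0, 166.0], [405.0, -76.0], [636.0, -70.0], [630.0, 172.0]] 52.85207538301415
top bar 0.89 303 [ 535.1 -117.1] [191.8  18.7] 2.15 [[439.0, -111.0], [440.0, -130.0], [631.0, -123.0], [631.0, -104.0]] 44.7045625045605
top tray 0.83 1820 [525.7  69.5] [271.9 444.6] 2.57 [[380.0, 286.0], [400.0, -159.0], [671.0, -147.0], [652.0, 298.0]] 7.438983240860466
scene router_centre 0.64 4105 [515.8  46.8] [238. 246.] 2.68 [[391.0, 164.0], [403.0, -82.0], [640.0, -70.0], [629.0, 175.0]] 53.889392377875765
scene bar 0.94 357 [ 533.  -119.8] [200.1  26.7] 2.23 [[432.0, -110.0], [434.0, -137.0], [633.0, -129.0], [632.0, -103.0]] 45.53216381754032
scene tray 0.73 3485 [526.9  73.6] [275.2 435.9] 2.54 [[380.0, 285.0], [399.0, -150.0], [674.0, -138.0], [655.0, 297.0]] 8.338246021588247
9.8667 [516.27842828 180.60443954  18.61950306] [-3.13907944  0.00678251  1.6077565 ] [-0.48554085  0.26551781 -0.54307773]
```

View pics/scene6.png

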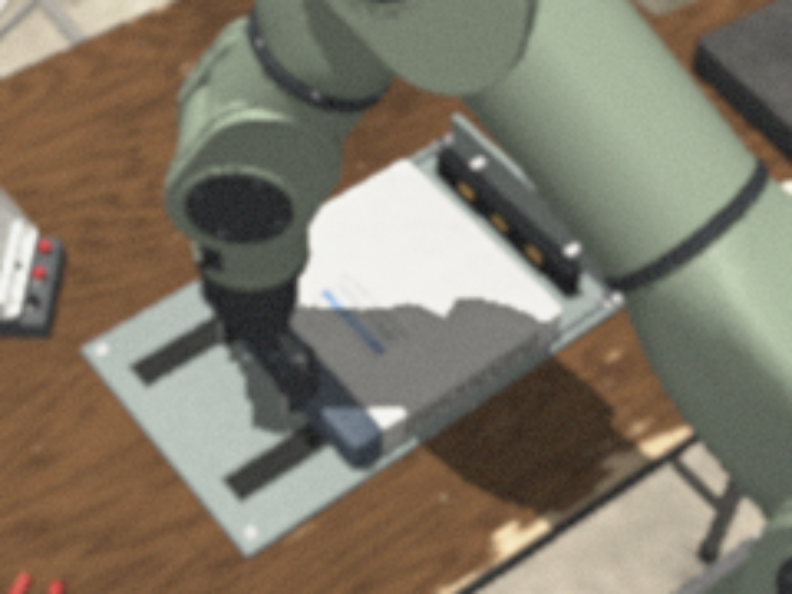

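The router is now square to the tray, with its back about 30 mm from the bar. Moving on.

Call:
jog_arm(plan=[{"dx":0.0,"dy":-0.3,"dz":0.0,"rx":0.0,"ry":0.0,"rz":0.0},{"dx":0.0,"dy":-0.6,"dz":0.0,"rx":0.0,"ry":0.0,"rz":0.0},{"dx":0.0,"dy":-0.9,"dz":0.0,"rx":0.0,"ry":0.0,"rz":0.0},{"dx":0.1,"dy":-1.2,"dz":0.0,"rx":0.0,"ry":0.0,"rz":0.0},{"dx":0.1,"dy":-1.5,"dz":0.0,"rx":0.0,"ry":0.0,"rz":0.0},{"dx":0.1,"dy":-1.8,"dz":0.0,"rx":0.0,"ry":0.0,"rz":0.0},{"dx":0.1,"dy":-2.0,"dz":0.0,"rx":0.0,"ry":0.0,"rz":0.0},{"dx":0.1,"dy":-2.2,"dz":0.0,"rx":0.0,"ry":0.0,"rz":0.0},{"dx":0.1,"dy":-2.4,"dz":0.0,"rx":0.0,"ry":0.0,"rz":0.0}])

```text
time_s: 10.62
eef_pos: [517.3, 156.4, 18.6]
ee_rot: [-3.139, 0.007, 1.608]
ft_force: [-0.3, 3.3, -0.2]
gripper_width: 85.6
```

Call:
jog_arm(plan=[{"dx":0.0,"dy":-0.1,"dz":0.0,"rx":0.0,"ry":0.0,"rz":0.0},{"dx":0.0,"dy":-0.2,"dz":0.0,"rx":0.0,"ry":0.0,"rz":0.0},{"dx":0.0,"dy":-0.3,"dz":0.0,"rx":0.0,"ry":0.0,"rz":0.0},{"dx":0.0,"dy":-0.4,"dz":0.0,"rx":0.0,"ry":0.0,"rz":0.0},{"dx":0.0,"dy":-0.5,"dz":0.0,"rx":0.0,"ry":0.0,"rz":0.0}])

```text
time_s: 11.03
eef_pos: [517.3, 151.4, 18.7]
ee_rot: [-3.139, 0.007, 1.608]
ft_force: [-0.7, 3.0, -1.0]
gripper_width: 85.4
```

Call:
jog_arm(plan=[{"dx":0.0,"dy":-0.05,"dz":0.0,"rx":0.0,"ry":0.0,"rz":0.0},{"dx":0.0,"dy":-0.1,"dz":0.0,"rx":0.0,"ry":0.0,"rz":0.0},{"dx":0.0,"dy":-0.15,"dz":0.0,"rx":0.0,"ry":0.0,"rz":0.0},{"dx":0.0,"dy":-0.2,"dz":0.0,"rx":0.0,"ry":0.0,"rz":0.0},{"dx":0.0,"dy":-0.25,"dz":0.0,"rx":0.0,"ry":0.0,"rz":0.0},{"dx":0.0,"dy":-0.3,"dz":0.0,"rx":0.0,"ry":0.0,"rz":0.0}])

```text
time_s: 11.53
eef_pos: [517.3, 148.4, 18.7]
ee_rot: [-3.139, 0.007, 1.608]
ft_force: [1.3, 2.5, -0.3]
gripper_width: 85.4
```

Call:
jog_arm(plan=[{"dx":0.0,"dy":-0.05,"dz":0.0,"rx":0.0,"ry":0.0,"rz":0.0},{"dx":0.0,"dy":-0.1,"dz":0.0,"rx":0.0,"ry":0.0,"rz":0.0},{"dx":0.0,"dy":-0.15,"dz":0.0,"rx":0.0,"ry":0.0,"rz":0.0},{"dx":0.0,"dy":-0.2,"dz":0.0,"rx":0.0,"ry":0.0,"rz":0.0}])

```text
time_s: 11.87
eef_pos: [517.2, 146.5, 18.6]
ee_rot: [-3.139, 0.006, 1.608]
ft_force: [-1.9, 6.2, 0.2]
gripper_width: 85.6
```

The force rose to 6 N, so the router has reached the bar. I'll go on in small steps.

Call:
jog_arm(plan=[{"dx":0.0,"dy":-0.05,"dz":0.0,"rx":0.0,"ry":0.0,"rz":0.0},{"dx":0.0,"dy":-0.1,"dz":0.0,"rx":0.0,"ry":0.0,"rz":0.0},{"dx":0.0,"dy":-0.15,"dz":0.0,"rx":0.0,"ry":0.0,"rz":0.0},{"dx":0.0,"dy":-0.2,"dz":0.0,"rx":0.0,"ry":0.0,"rz":0.0},{"dx":0.0,"dy":-0.25,"dz":0.0,"rx":0.0,"ry":0.0,"rz":0.0},{"dx":0.0,"dy":-0.3,"dz":0.0,"rx":0.0,"ry":0.0,"rz":0.0},{"dx":0.0,"dy":-0.35,"dz":0.0,"rx":0.0,"ry":0.0,"rz":0.0},{"dx":0.0,"dy":-0.4,"dz":0.0,"rx":0.0,"ry":0.0,"rz":0.0}])

```text
time_s: 12.53
eef_pos: [517.1, 143.1, 18.6]
ee_rot: [-3.139, 0.005, 1.609]
ft_force: [-0.7, 5.1, -0.0]
gripper_width: 85.1
```

```bash
python3 meas.py 7 top scene
```

```text
top router_centre 0.9 2426 [518.4   8.6] [231.9 245.4] 1.56 [[399.0, 128.0], [406.0, -117.0], [638.0, -111.0], [631.0, 134.0]] 52.72559651553149
top bar 0.58 184 [ 535.2 -119.3] [191.7  15.5] 1.83 [[439.0, -115.0], [440.0, -130.0], [631.0, -124.0], [631.0, -108.0]] 45.415909319805564
top tray 0.62 1972 [526.8  68.5] [274.  442.3] 2.58 [[380.0, 283.0], [400.0, -159.0], [674.0, -146.0], [654.0, 296.0]] 7.556754179704626
scene router_centre 0.89 3903 [516.    7.2] [234.7 252.3] 2.58 [[393.0, 128.0], [404.0, -124.0], [639.0, -113.0], [628.0, 139.0]] 53.915964232357055
scene bar 0.55 162 [ 535.8 -124. ] [199.6  17.8] 2.63 [[436.0, -120.0], [437.0, -137.0], [636.0, -128.0], [635.0, -110.0]] 46.971310378158705
scene tray 0.94 3992 [526.1  78.3] [275.8 424.1] 2.17 [[380.0, 285.0], [396.0, -139.0], [672.0, -128.0], [656.0, 295.0]] 8.341410466016441
12.9333 [517.14719131 142.97187084  18.65015367] [-3.13914456  0.00569077  1.60859936] [-0.90495453  5.14656334 -0.21117383]
```

View pics/top7.png

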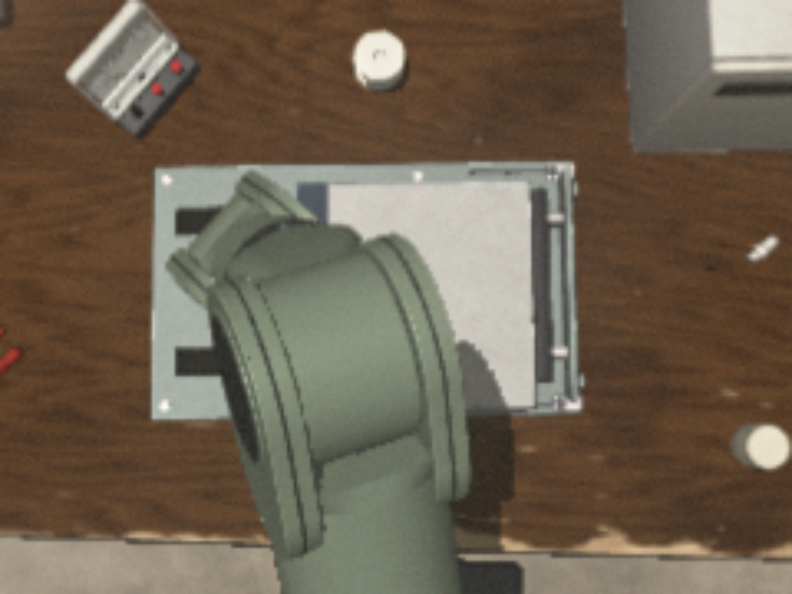

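The router is square against the bar, and the bar has moved partway in. I'll continue with 2 mm steps.

Call:
jog_arm(plan=[{"dx":0.0,"dy":-0.05,"dz":0.0,"rx":0.0,"ry":0.0,"rz":0.0},{"dx":0.0,"dy":-0.1,"dz":0.0,"rx":0.0,"ry":0.0,"rz":0.0},{"dx":0.0,"dy":-0.15,"dz":0.0,"rx":0.0,"ry":0.0,"rz":0.0},{"dx":0.0,"dy":-0.2,"dz":0.0,"rx":0.0,"ry":0.0,"rz":0.0},{"dx":0.0,"dy":-0.25,"dz":0.0,"rx":0.0,"ry":0.0,"rz":0.0}])

```text
time_s: 13.35
eef_pos: [517.0, 141.1, 18.7]
ee_rot: [-3.139, 0.005, 1.609]
ft_force: [-1.2, 6.7, 0.3]
gripper_width: 85.7
```

Call:
jog_arm(plan=[{"dx":0.0,"dy":-0.05,"dz":0.0,"rx":0.0,"ry":0.0,"rz":0.0},{"dx":0.0,"dy":-0.1,"dz":0.0,"rx":0.0,"ry":0.0,"rz":0.0},{"dx":0.0,"dy":-0.15,"dz":0.0,"rx":0.0,"ry":0.0,"rz":0.0},{"dx":0.0,"dy":-0.2,"dz":0.0,"rx":0.0,"ry":0.0,"rz":0.0}])

```text
time_s: 13.68
eef_pos: [516.9, 139.7, 18.7]
ee_rot: [-3.139, 0.004, 1.61]
ft_force: [-1.7, 5.8, 0.5]
gripper_width: 85.5
```

Call:
jog_arm(plan=[{"dx":0.0,"dy":-0.04,"dz":0.0,"rx":0.0,"ry":0.0,"rz":0.0},{"dx":0.0,"dy":-0.08,"dz":0.0,"rx":0.0,"ry":0.0,"rz":0.0},{"dx":0.0,"dy":-0.12,"dz":0.0,"rx":0.0,"ry":0.0,"rz":0.0},{"dx":0.0,"dy":-0.12,"dz":0.0,"rx":0.0,"ry":0.0,"rz":0.0}])

```text
time_s: 14.02
eef_pos: [516.8, 139.0, 18.7]
ee_rot: [-3.139, 0.003, 1.611]
ft_force: [-0.1, 5.2, 0.1]
gripper_width: 85.2
```

Call:
jog_arm(plan=[{"dx":0.0,"dy":-0.04,"dz":0.0,"rx":0.0,"ry":0.0,"rz":0.0},{"dx":0.0,"dy":-0.08,"dz":0.0,"rx":0.0,"ry":0.0,"rz":0.0},{"dx":0.0,"dy":-0.12,"dz":0.0,"rx":0.0,"ry":0.0,"rz":0.0},{"dx":0.0,"dy":-0.12,"dz":0.0,"rx":0.0,"ry":0.0,"rz":0.0}])

```text
time_s: 14.35
eef_pos: [516.8, 138.2, 18.7]
ee_rot: [-3.139, 0.002, 1.611]
ft_force: [-0.7, 5.6, -0.3]
gripper_width: 85.3
```

Call:
jog_arm(plan=[{"dx":0.0,"dy":-0.04,"dz":0.0,"rx":0.0,"ry":0.0,"rz":0.0},{"dx":0.0,"dy":-0.08,"dz":0.0,"rx":0.0,"ry":0.0,"rz":0.0},{"dx":0.0,"dy":-0.12,"dz":0.0,"rx":0.0,"ry":0.0,"rz":0.0},{"dx":0.0,"dy":-0.12,"dz":0.0,"rx":0.0,"ry":0.0,"rz":0.0}])

```text
time_s: 14.68
eef_pos: [516.7, 137.4, 18.7]
ee_rot: [-3.139, 0.002, 1.611]
ft_force: [0.2, 5.7, -0.6]
gripper_width: 85.6
```

Call:
jog_arm(plan=[{"dx":0.0,"dy":-0.04,"dz":0.0,"rx":0.0,"ry":0.0,"rz":0.0},{"dx":0.0,"dy":-0.08,"dz":0.0,"rx":0.0,"ry":0.0,"rz":0.0},{"dx":0.0,"dy":-0.12,"dz":0.0,"rx":0.0,"ry":0.0,"rz":0.0},{"dx":0.0,"dy":-0.12,"dz":0.0,"rx":0.0,"ry":0.0,"rz":0.0}])

```text
time_s: 15.02
eef_pos: [516.8, 136.5, 18.7]
ee_rot: [-3.14, 0.001, 1.612]
ft_force: [0.5, 6.2, -0.0]
gripper_width: 85.5
```

Call:
jog_arm(plan=[{"dx":0.0,"dy":-0.04,"dz":0.0,"rx":0.0,"ry":0.0,"rz":0.0},{"dx":0.0,"dy":-0.08,"dz":0.0,"rx":0.0,"ry":0.0,"rz":0.0},{"dx":0.0,"dy":-0.12,"dz":0.0,"rx":0.0,"ry":0.0,"rz":0.0},{"dx":0.0,"dy":-0.12,"dz":0.0,"rx":0.0,"ry":0.0,"rz":0.0}])

```text
time_s: 15.35
eef_pos: [516.7, 135.7, 18.7]
ee_rot: [-3.14, 0.0, 1.612]
ft_force: [0.1, 5.2, 0.5]
gripper_width: 85.5
```

Call:
jog_arm(plan=[{"dx":0.0,"dy":-0.04,"dz":0.0,"rx":0.0,"ry":0.0,"rz":0.0},{"dx":0.0,"dy":-0.08,"dz":0.0,"rx":0.0,"ry":0.0,"rz":0.0},{"dx":0.0,"dy":-0.12,"dz":0.0,"rx":0.0,"ry":0.0,"rz":0.0},{"dx":0.0,"dy":-0.12,"dz":0.0,"rx":0.0,"ry":0.0,"rz":0.0}])

```text
time_s: 15.68
eef_pos: [516.8, 135.3, 18.8]
ee_rot: [-3.14, -0.001, 1.612]
ft_force: [-0.1, 7.2, -1.0]
gripper_width: 85.5
```

Call:
jog_arm(plan=[{"dx":0.0,"dy":-0.04,"dz":0.0,"rx":0.0,"ry":0.0,"rz":0.0},{"dx":0.0,"dy":-0.08,"dz":0.0,"rx":0.0,"ry":0.0,"rz":0.0},{"dx":0.0,"dy":-0.1,"dz":0.0,"rx":0.0,"ry":0.0,"rz":0.0},{"dx":0.0,"dy":-0.1,"dz":0.0,"rx":0.0,"ry":0.0,"rz":0.0}])

```text
time_s: 16.02
eef_pos: [516.7, 135.3, 18.8]
ee_rot: [-3.14, -0.003, 1.613]
ft_force: [-0.5, 8.5, 0.3]
gripper_width: 85.7
```

The stop is reached, and a 1.0 mm shift gives about 8.5 N. I'll ramp up in steps.

Call:
jog_arm(plan=[{"dx":0.0,"dy":-0.08,"dz":0.0,"rx":0.0,"ry":0.0,"rz":0.0},{"dx":0.0,"dy":-0.11,"dz":0.0,"rx":0.0,"ry":0.0,"rz":0.0},{"dx":0.0,"dy":-0.14,"dz":0.0,"rx":0.0,"ry":0.0,"rz":0.0},{"dx":0.0,"dy":-0.14,"dz":0.0,"rx":0.0,"ry":0.0,"rz":0.0},{"dx":0.0,"dy":-0.14,"dz":0.0,"rx":0.0,"ry":0.0,"rz":0.0}])

```text
time_s: 16.43
eef_pos: [516.7, 135.4, 18.9]
ee_rot: [-3.141, -0.005, 1.613]
ft_force: [-0.7, 11.7, -0.4]
gripper_width: 85.4
```

```bash
python3 meas.py 8 top scene
```

```text
top router_centre 0.75 2255 [518.3   1.8] [232.6 244.1] 1.87 [[398.0, 120.0], [406.0, -124.0], [639.0, -116.0], [631.0, 128.0]] 53.02327510713826
top bar 0.61 296 [ 533.8 -128.5] [195.2  18.4] 2.2 [[436.0, -123.0], [437.0, -141.0], [632.0, -134.0], [631.0, -116.0]] 45.50210266708166
top tray 0.68 2084 [527.3  69.7] [274.9 444.8] 2.57 [[380.0, 286.0], [400.0, -159.0], [675.0, -146.0], [655.0, 298.0]] 7.577231980734609
scene router_centre 0.81 3847 [516.6  -0. ] [236.5 251.1] 2.87 [[392.0, 119.0], [405.0, -131.0], [641.0, -119.0], [628.0, 131.0]] 53.920051660272065
scene bar 0.45 199 [ 532.7 -131.6] [194.4  19.7] 1.83 [[435.0, -125.0], [436.0, -145.0], [630.0, -138.0], [630.0, -119.0]] 46.31118836702649
scene tray 0.75 3977 [526.2  78.4] [274.  422.9] 2.42 [[380.0, 284.0], [398.0, -139.0], [672.0, -127.0], [654.0, 295.0]] 8.399518567583982
16.8333 [516.72720301 135.34988306  18.89665602] [-3.14086677 -0.00490879  1.61325063] [-1.43938459 12.13513316 -0.62011376]
```

The bar has moved about 11 mm (top view, −117.4 to −128.5) and is at its stop. Next is the steady final push of about 15 N.

Call:
jog_arm(plan=[{"dx":0.0,"dy":-0.12,"dz":0.0,"rx":0.0,"ry":0.0,"rz":0.0},{"dx":0.0,"dy":-0.14,"dz":0.0,"rx":0.0,"ry":0.0,"rz":0.0},{"dx":0.0,"dy":-0.16,"dz":0.0,"rx":0.0,"ry":0.0,"rz":0.0},{"dx":0.0,"dy":-0.17,"dz":0.0,"rx":0.0,"ry":0.0,"rz":0.0},{"dx":0.0,"dy":-0.17,"dz":0.0,"rx":0.0,"ry":0.0,"rz":0.0},{"dx":0.0,"dy":-0.17,"dz":0.0,"rx":0.0,"ry":0.0,"rz":0.0},{"dx":0.0,"dy":-0.17,"dz":0.0,"rx":0.0,"ry":0.0,"rz":0.0},{"dx":0.0,"dy":-0.17,"dz":0.0,"rx":0.0,"ry":0.0,"rz":0.0},{"dx":0.0,"dy":-0.17,"dz":0.0,"rx":0.0,"ry":0.0,"rz":0.0}])

```text
time_s: 17.58
eef_pos: [516.7, 135.4, 19.0]
ee_rot: [-3.142, -0.008, 1.614]
ft_force: [-1.7, 12.6, 0.1]
gripper_width: 85.4
```

Call:
jog_arm(plan=[{"dx":0.0,"dy":-0.15,"dz":0.0,"rx":0.0,"ry":0.0,"rz":0.0},{"dx":0.0,"dy":-0.16,"dz":0.0,"rx":0.0,"ry":0.0,"rz":0.0},{"dx":0.0,"dy":-0.17,"dz":0.0,"rx":0.0,"ry":0.0,"rz":0.0},{"dx":0.0,"dy":-0.17,"dz":0.0,"rx":0.0,"ry":0.0,"rz":0.0},{"dx":0.0,"dy":-0.17,"dz":0.0,"rx":0.0,"ry":0.0,"rz":0.0},{"dx":0.0,"dy":-0.17,"dz":0.0,"rx":0.0,"ry":0.0,"rz":0.0}])

```text
time_s: 18.08
eef_pos: [516.8, 135.5, 19.2]
ee_rot: [3.141, -0.01, 1.614]
ft_force: [-1.2, 13.9, -0.6]
gripper_width: 85.4
```

Call:
jog_arm(plan=[{"dx":0.0,"dy":-0.17,"dz":0.0,"rx":0.0,"ry":0.0,"rz":0.0},{"dx":0.0,"dy":-0.18,"dz":0.0,"rx":0.0,"ry":0.0,"rz":0.0},{"dx":0.0,"dy":-0.19,"dz":0.0,"rx":0.0,"ry":0.0,"rz":0.0},{"dx":0.0,"dy":-0.19,"dz":0.0,"rx":0.0,"ry":0.0,"rz":0.0},{"dx":0.0,"dy":-0.19,"dz":0.0,"rx":0.0,"ry":0.0,"rz":0.0},{"dx":0.0,"dy":-0.19,"dz":0.0,"rx":0.0,"ry":0.0,"rz":0.0},{"dx":0.0,"dy":-0.19,"dz":0.0,"rx":0.0,"ry":0.0,"rz":0.0},{"dx":0.0,"dy":-0.19,"dz":0.0,"rx":0.0,"ry":0.0,"rz":0.0}])

```text
time_s: 18.75
eef_pos: [516.7, 135.5, 19.3]
ee_rot: [3.14, -0.014, 1.615]
ft_force: [-2.0, 13.8, -0.0]
gripper_width: 85.9
```

The push has held steady at about 14–15 N. Now I'll release by backing straight away, then rise.

Call:
jog_arm(plan=[{"dx":0.0,"dy":0.3,"dz":0.0,"rx":0.0,"ry":0.0,"rz":0.0},{"dx":0.0,"dy":1.0,"dz":0.0,"rx":0.0,"ry":0.0,"rz":0.0},{"dx":0.0,"dy":3.0,"dz":0.0,"rx":0.0,"ry":0.0,"rz":0.0},{"dx":0.0,"dy":6.0,"dz":0.5,"rx":0.0,"ry":0.0,"rz":0.0},{"dx":0.0,"dy":9.0,"dz":2.0,"rx":0.0,"ry":0.0,"rz":0.0},{"dx":0.0,"dy":12.0,"dz":4.0,"rx":0.0,"ry":0.0,"rz":0.0},{"dx":0.0,"dy":14.0,"dz":7.0,"rx":0.0,"ry":0.0,"rz":0.0},{"dx":0.0,"dy":15.0,"dz":10.0,"rx":0.0,"ry":0.0,"rz":0.0},{"dx":0.0,"dy":15.0,"dz":12.0,"rx":0.0,"ry":0.0,"rz":0.0},{"dx":0.0,"dy":15.0,"dz":12.0,"rx":0.0,"ry":0.0,"rz":0.0}])

```text
time_s: 19.58
eef_pos: [517.6, 287.0, 143.0]
ee_rot: [3.136, -0.016, 1.616]
ft_force: [0.2, -0.1, 0.6]
gripper_width: 85.6
```

```bash
python3 meas.py 9 top scene; python3 - <<'E'
from h import *
from rig import finder
for n in ("top","scene"):
    d=np.load(n+"9.npz");W=cloud(d)
    for l in ["meter","jar","reel","cutters"]:
        for s in finder.silhouettes(n,l)[:1]:
            print(n,l,np.round(np.nanmedian(W[s["pixels"]],0)))
E
```

```text
top router_centre 0.71 4706 [518.6   2.2] [232.  244.8] 1.59 [[399.0, 121.0], [406.0, -123.0], [638.0, -117.0], [631.0, 128.0]] 52.597425274409375
top bar 0.72 272 [ 533.8 -127.5] [195.5  19.6] 2.3 [[436.0, -122.0], [437.0, -141.0], [632.0, -133.0], [631.0, -114.0]] 45.66778027376586
top tray 0.73 2041 [527.2  68.2] [268.2 445.5] 1.73 [[386.0, 287.0], [400.0, -158.0], [668.0, -150.0], [655.0, 295.0]] 7.5112032364174866
scene router_centre 0.96 4844 [517.9  -1.4] [238.9 251. ] 2.42 [[393.0, 119.0], [404.0, -132.0], [643.0, -122.0], [632.0, 129.0]] 53.764417729593106
scene bar 0.62 213 [ 531.8 -129.8] [197.7  29.9] 1.77 [[433.0, -118.0], [434.0, -148.0], [631.0, -142.0], [630.0, -112.0]] 46.83580029271184
scene tray 0.91 3828 [525.8  78.3] [273.6 425.2] 2.2 [[381.0, 286.0], [397.0, -139.0], [671.0, -129.0], [654.0, 296.0]] 8.298743552641668
19.9833 [516.56569358 285.28616807 138.6579187 ] [ 3.14122973 -0.01299508  1.61488627] [ 0.95273775  0.32271372 -0.229213  ]
top meter [746. 311.  53.]
top jar [ 373. -341.   58.]
top reel [766.  55.  42.]
top cutters [411. 503.   9.]
scene meter [736. 317.  49.]
scene reel [754.  58.  22.]
scene cutters [410. 495.  10.]
```

View pics/top9.png

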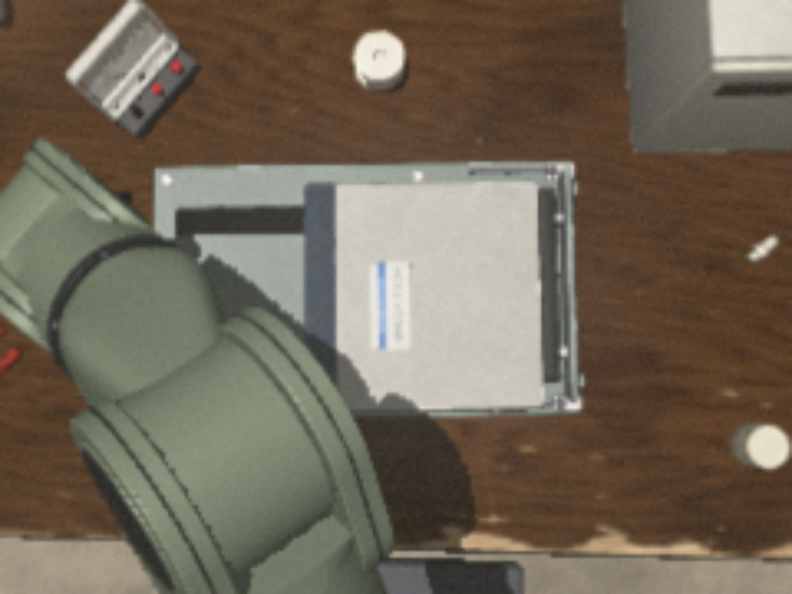

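View pics/scene9.png

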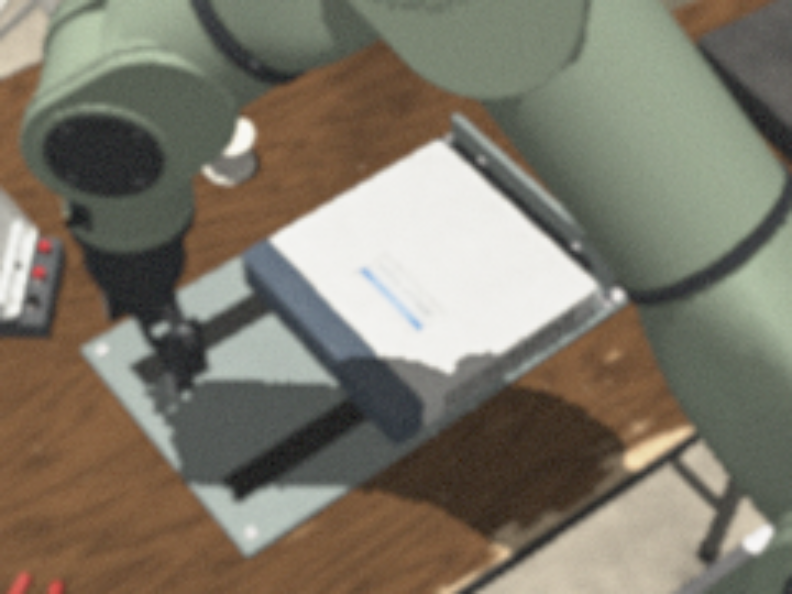

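The router is flat, square to the tray and against the fully retracted bar. The gripper is clear and the bystanders haven't moved, so I'm handing in.

```bash
python3 -c "
from rig import ticket; print(ticket.sign_off())"
```

```text
the job is handed in; nothing more can be done
None
```

I tipped the router flat with a light push near its top, then slid it squarely against the bar with both open fingers. I kept pushing until the bar reached its end stop, backed away and handed the job in at about 20 s. No verdict is reported.

- **Final push:** it held steady, with readings of 12.6–13.9 N. That is a little under the 15 N asked for; the highest I read was 13.9 N, well below 22 N, but I only read forces between moves.
- **Bar:** its end position did not change (TCP y about 135.4 mm) while the push rose from about 7 to 14 N. It had travelled about 10–11 mm by camera and about 11.5 mm by arm travel from first contact. I take that as fully in, though I could not read the joint value itself.
- **Router:** it lies flat, within about 1° of square to the tray. It is about 10 mm off the middle line, with its centre about 65–70 mm towards the dock.
- **Other things on the table:** the meter and reel showed no movement beyond measurement noise. The cutters' estimate differed by 10 mm in the top view but only about 3 mm in the scene view, and the arm never went near them. The jar was unmoved in the top view, but the network did not find it in the final scene view.

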